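# Run an end-cap test on the bench tester

### The job

Zero the tester by pressing its white key while the nest is still empty, then set the end cap that stands hub-up into the nest's round pocket, rim down and fully home, without dropping it. With the cap in, press the blue key, then push the red supply lever all the way over from the side it leans to onto the other (on), and last press the green key to start the test. Press each key fully home and let it come up again, one key at a time; never press the red key, and leave the upturned reject cap and the other things on the bench where they are.

Things in the scene. Friction and masses are not known exactly. Their poses are not given: they have to be found in the camera images.
- tester: Grey test set, 280 mm wide (y); origin: centre of its underside, front = its -x. Key panel slopes 35 degrees from level, facing front and up; key tops at x -69, z 93 mm in its frame. A 280 mm wide display head overhangs from behind: underside z 190, top z 240, front face x -58 mm, so the tool must come in leaning, from the front along the key axis.
- white_top (a point): Top centre of the white round spring key: 40 mm diameter, 6 mm travel, about 5 N to push fully down. Its z axis is the key's outward axis, leaning 35 degrees from vertical towards the tester's front (-x); press along -z. The four keys stand in a row, 66 mm apart along the tester's y, in an order that changes from start to start.
- blue_top (a point): Top centre of the blue round spring key: 40 mm diameter, 6 mm travel, about 5 N to push fully down. Its z axis is the key's outward axis, leaning 35 degrees from vertical towards the tester's front (-x); press along -z. The four keys stand in a row, 66 mm apart along the tester's y, in an order that changes from start to start.
- green_top (a point): Top centre of the green round spring key: 40 mm diameter, 6 mm travel, about 5 N to push fully down. Its z axis is the key's outward axis, leaning 35 degrees from vertical towards the tester's front (-x); press along -z. The four keys stand in a row, 66 mm apart along the tester's y, in an order that changes from start to start.
- red_top (a point): Top centre of the red round spring key: 40 mm diameter, 6 mm travel, about 5 N to push fully down. Its z axis is the key's outward axis, leaning 35 degrees from vertical towards the tester's front (-x); press along -z. The four keys stand in a row, 66 mm apart along the tester's y, in an order that changes from start to start.
- white (a joint): Travel of the white key: 0 up, 0.006 m fully down.
- blue (a joint): Travel of the blue key: 0 up, 0.006 m fully down.
- green (a joint): Travel of the green key: 0 up, 0.006 m fully down.
- red (a joint): Travel of the red key: 0 up, 0.006 m fully down.
- cap: The good motor end cap, aluminium, standing rim-down with its steel hub up: skirt 80 mm diameter and 30 mm high, hub 36 mm diameter rising from there to 75 mm. Origin: centre of the rim's underside; z is up along the hub. About 0.25 kg. Grip it by the hub, about 58 mm above its origin.
- reject: A reject end cap of the same shape, the other way up: it stands on its hub with the open, hollow side facing up. Origin: centre of its underside. To be left alone.
- nest_hole0 (a point): Centre of the mouth of the round pocket, 87 mm diameter and 14 mm deep, in the top of the blue nest block (130 x 130 x 30 mm); z up. The mouth is 30 mm above the bench.
- nest: The blue nest block; origin: centre of its underside.
- lever_base: Grey block of the supply lever, on the bench; origin: centre of its underside. The lever pivots about the block's y axis 22 mm above the bench; it leans to the block's -x when off and is pushed to +x.
- lever_tip (a point): Tip of the red toggle lever, 90 mm from its pivot, about 101 mm above the bench at either end of its swing.
- lever (a joint): Lever angle in rad: 0 = off, leaning 0.5 rad from vertical to the block's -x; 1.0 = on, leaning 0.5 rad to +x. Stiff: it stays where it is left.
- tape: yellow tape roll lying flat, 104 mm outside diameter, 25 mm high; bystander
- spool: steel solder-wire spool standing up, 60 mm diameter, 50 mm high; bystander
- driver: screwdriver with orange handle, 180 mm long, lying down; bystander
Not all that is in view belongs to the job. What is shaped like the lever_base but turquoise or yellow is not meant.

How it is judged:
By the outcome, as a careful person would: the job done as asked, in the order asked, and still so for the second after the job is handed in, with the robot touching nothing.
It also fails if it takes over 72 s, if anything falls off the work surface, if the arm or the gripper's body presses on something with over 40 N, if the wrist force passes 120 N, or if a joint passes its speed limit or range.

### The arm

A 6-joint arm with a two-finger parallel gripper is mounted at the origin on the work surface. World frame = base frame: x ahead of the robot, y to its left, z up, the work surface at z = 0. Lengths are in m, angles in rad, forces in N, time in s.
With the tool pointing down it reaches from about 0.375 to 0.975 m from the base axis. Payload 3.8 kg.
Tool frame: the origin (TCP) lies at the very end of the fingers, on their centre line; the grasp point (between the pads) lies 19 mm behind it; z points along the fingers, y is the line along which they close (so a half turn about z gives the same grasp; the last joint's range is limited). The gripper opens to 85 mm and grips with 20 to 120 N. Pads are 22 mm wide; open, the fingers measure 114 mm over their backs; the gripper's body (76 mm by 85 mm) begins 54 mm behind the grasp point. The pads swing forward as they close: fully open they stand 13 mm farther back than shut.
Start: joints at [-1.227, 0.264, 1.604, -0, 1.274, -0.037], TCP at [0.251, -0.627, 0.231] pointing down, gripper open.
Joint ranges: [-2.63, 2.63], [-0.94, 2.18], [0.31, 2.57], [-1.31, 4.45], [0, 2.66], [-2.55, 2.55]. Speed limits (rad/s): [2.57, 2.57, 3.14, 3.14, 3.14, 3.14].

### API

Orientations are given as a rotation vector (axis times angle).
In Python, from workcell import monitor, viewer, job gives the robot as it stands. The module is installed in compiled form; this text tells all that it offers.
- The arm moves only by the tool step_arm, never from a script. Its argument "series" is one flat list of numbers, 4 for each row, row after row: the shift along the tool's x, y, z in m, then the turn about the tool's z in rad. A call has 1 to 8 rows; each row is the pose to reach, as a shift and turn from the pose commanded when the call began, along the tool's axes at that moment; what a row does not reach only later rows make up. A row lasts 1/8 s, in which the tool goes at most 62.5 mm and 10.7 degrees, less where a joint would pass 70% of its speed; a pose out of reach is approached as far as the arm can. A call with a gripper value outside its range is refused whole. "gripper" is the opening, from 0 (shut) to 1 (fully open), set as the call begins (left out, the last holds). The fingers move at their own pace and stop on an object; "newtons" is the grip in N (left out, the last holds). Time passes only in rows, so rows that repeat a pose let the fingers close. It gives the time, the measured TCP pose, the force, the opening and the grip force at its end, in the units of the state.
- monitor.read_state(): the state, without advancing time (a new reading comes with each control period).
- viewer.read_camera(name): name is "side" or "top" or "wrist"; returns a dict with "image" (384x512x3 uint8, red, green, blue), "intrinsics" (3x3 intrinsics, pixels), "T" (4x4, takes a point from camera to world coordinates); the wrist camera has in their place "hand_eye" (4x4, takes a point from camera to tool coordinates, whose origin is the TCP and whose axes are the flange's). Camera axes: x right, y up, looking along -z (the intrinsics and any distortion apply to the point x, -y, -z); pixel columns grow to the right and rows downward; lengths in m; the calibration is good to about 2 mm. A picture is of the moment at which its call begins: read the wrist's pose just before it. There is no depth.
- job.finish_job(): hands the job in; it is judged then, once.
Trained networks look in a picture, given as the dict that the camera call returned (one of the last four; its "shot" number tells which), for a name from the list of things; names that differ only in an ending like _2 or _b are one class to them, and where a whole thing is asked for, a point or a joint stands for the part that bears it (a point fixed in the world has none). Each returns a list of dicts, best first, with "score" (0 to 1); they miss things now and then, are a little off and sometimes report something else, mostly with a low value. They report only what shows in the picture. A call takes as long as a camera call. They do not tell look-alikes from the thing itself.
- viewer.boxes_of(picture, label): "extent" ([centre column, centre row, width, height] in pixels, round what is visible of it).
- viewer.spot_point(picture, label): "point" ([column, row] in pixels: a listed point, or the origin of a listed thing).
The state is a dict: "time": time; "q": joint angles; "joint_vel": joint speeds; "joint_torque": joint torques, N m; "tool_pos": TCP position; "tcp_rot": TCP orientation; "wrist_force": force on the tool from outside, world axes, zero at the start; "torque": the same for the moment, N m; "width": opening from 0.0 (shut) to 1.0 (fully open); "grip_force": force on a finger pad.
Only numpy, scipy, OpenCV 4.12 (cv2) and the standard library are available. Lean on these libraries where they do the work, as an engineer would, in place of code of your own. Each camera call takes 0.05 s, during which the arm holds its last target. There are 200 camera calls.

## Working session

There is one attempt and no reset: what is moved stays moved. The work goes in short steps, Python scripts to look and compute and a tool call to move; the robot and the scene stay as the last step left them, time stands still between calls to the robot, and variables do not carry over. Pictures are saved under pics/ and viewed, at most 10 in all, crops included, and the job is handed in when it is done.

Besides the shell and the picture viewer there is one more tool, called after "Emit:" as name(argument=value, ...) on one line, values as JSON. step_arm: Moves the arm, as the interface text tells. Its arguments: {"type":"object","properties":{"series":{"type":"array"},"gripper":{"type":"number"},"newtons":{"type":"number"}},"required":["series"]}

```bash
mkdir -p pics; python3 - <<'E'
from workcell import monitor, viewer, job
import cv2, numpy as np
s=monitor.read_state(); print({k:np.round(v,3).tolist() for k,v in s.items()})
ims=[]
for n in ("top","side"):
    p=viewer.read_camera(n); print(n,p.keys(),np.round(p["intrinsics"],1).tolist(),np.round(p["T"],3).tolist())
    cv2.imwrite(f"pics/{n}0.png",p["image"][:,:,::-1])
    for l in ["tester","white_top","blue_top","green_top","red_top","cap","reject","nest_hole0","nest","lever_base","lever_tip","tape","spool","driver"]:
        print(l,[(np.round(d["point"]).tolist(),round(d["score"],2)) for d in viewer.spot_point(p,l)][:5])
E
```

```text
{'time': 0.0, 'q': [-1.227, 0.265, 1.605, -0.0, 1.274, -0.037], 'joint_vel': [0.0, 0.001, -0.001, 0.001, 0.001, 0.001], 'joint_torque': [-0.001, -51.511, -36.731, -0.0, 0.013, -0.0], 'tool_pos': [0.251, -0.626, 0.23], 'tcp_rot': [-3.083, -0.594, 0.001], 'wrist_force': [-0.869, 0.558, 1.047], 'torque': [0.015, 0.099, 0.01], 'grip_force': 0.0, 'width': 1.005}
top dict_keys(['image', 'intrinsics', 'T', 'shot']) [[409.4, 0.0, 260.8], [0.0, 409.4, 195.0], [0.0, 0.0, 1.0]] [[-0.029, 0.992, -0.122, 0.341], [-0.999, -0.031, -0.017, 0.02], [-0.021, 0.121, 0.992, 1.229], [0.0, 0.0, 0.0, 1.0]]
tester [([353.0, 136.0], 0.91)]
white_top [([309.0, 121.0], 0.68)]
blue_top []
green_top [([333.0, 134.0], 0.59)]
red_top [([350.0, 150.0], 0.64)]
cap [([233.0, 214.0], 0.83)]
reject [([192.0, 222.0], 0.69), ([290.0, 214.0], 0.55)]
nest_hole0 [([208.0, 160.0], 0.81)]
nest [([206.0, 158.0], 0.57)]
lever_base [([266.0, 144.0], 0.96), ([153.0, 193.0], 0.86), ([350.0, 146.0], 0.47)]
lever_tip [([139.0, 202.0], 0.55), ([195.0, 285.0], 0.46), ([264.0, 150.0], 0.45)]
tape [([193.0, 224.0], 0.62), ([390.0, 252.0]
[... 270 characters left out ...]
], [0.022, 0.723, 0.69, 0.899], [0.0, 0.0, 0.0, 1.0]]
tester [([205.0, 152.0], 0.76)]
white_top [([184.0, 150.0], 0.75)]
blue_top [([249.0, 125.0], 0.56)]
green_top [([271.0, 254.0], 0.67), ([207.0, 141.0], 0.6)]
red_top [([228.0, 133.0], 0.5)]
cap [([272.0, 252.0], 0.95)]
reject [([277.0, 208.0], 0.63)]
nest_hole0 [([192.0, 266.0], 0.82)]
nest [([190.0, 271.0], 0.76)]
lever_base [([222.0, 347.0], 0.97), ([193.0, 217.0], 0.91), ([341.0, 308.0], 0.76), ([278.0, 208.0], 0.55), ([162.0, 346.0], 0.53)]
lever_tip [([239.0, 323.0], 0.8), ([363.0, 277.0], 0.7), ([204.0, 191.0], 0.47), ([281.0, 208.0], 0.34)]
tape [([207.0, 150.0], 0.44)]
spool [([162.0, 347.0], 0.8)]
driver [([328.0, 143.0], 0.71)]
```

```bash
python3 - <<'E'
import cv2
for n,(a,b,c,d) in {"top":(100,420,100,320),"side":(110,400,90,384)}.items():
    i=cv2.imread(f"pics/{n}0.png")[c:d,a:b]; k=2.5 if n=="top" else 2
    cv2.imwrite(f"pics/{n}0c.png",cv2.resize(i,None,fx=k,fy=k,interpolation=cv2.INTER_CUBIC))
E
```

```text
(no output)
```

View pics/top0c.png

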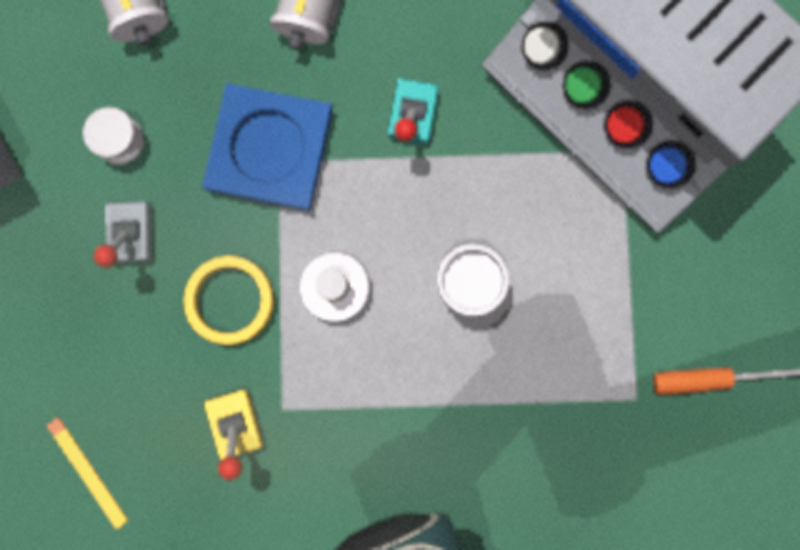

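View pics/side0c.png

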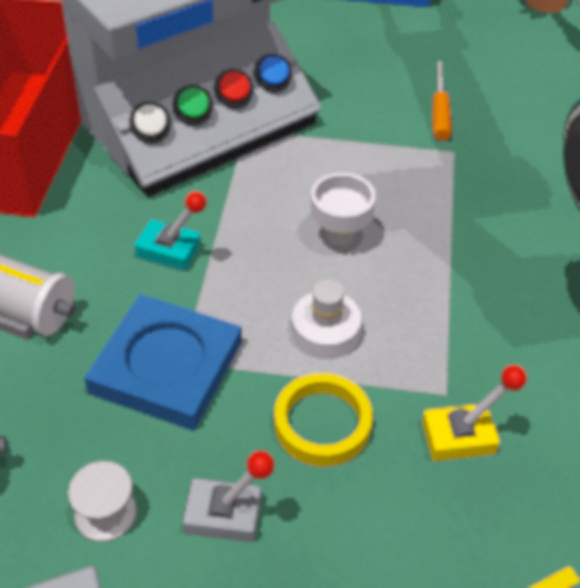

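White, green, red and blue keys run left to right at top px (317,118), (334,134), (351,150), (368,166).

Look-alikes:
- **Cap:** the good cap is hub-up at (234,215). The reject, open side up, is at (290,213).
- **Lever:** the grey one is at (151,193) with its tip at (142,202). Turquoise at (265,143) and yellow at (193,270) are decoys.

```bash
cat > h.py <<'E'
from workcell import monitor, viewer, job
import cv2, numpy as np
from scipy.optimize import least_squares
from scipy.spatial.transform import Rotation as R
def camT(p,s=None):
    if "T" in p: return p["T"]
    M=np.eye(4); M[:3,:3]=R.from_rotvec(s["tcp_rot"]).as_matrix(); M[:3,3]=s["tool_pos"]
    return M@p["hand_eye"]
def plane(p,px,z,s=None):
    T=camT(p,s); K=p["intrinsics"]; v=np.linalg.solve(K,[px[0],px[1],1]); d=T[:3,:3]@[v[0],-v[1],-v[2]]
    return (T[:3,3]+d*(z-T[2,3])/d[2])
def proj(p,X,s=None):
    T=camT(p,s); c=T[:3,:3].T@(np.asarray(X)-T[:3,3]); u=p["intrinsics"]@[c[0],-c[1],-c[2]]; return u[:2]/u[2]
def colour(img,lo,hi,box=None):
    h=cv2.cvtColor(img,cv2.COLOR_RGB2HSV); m=cv2.inRange(h,np.array(lo),np.array(hi))
    if box: 
        k=np.zeros_like(m); k[box[1]:box[3],box[0]:box[2]]=255; m&=k
    n,_,st,c=cv2.connectedComponentsWithStats(m)
    return sorted([(int(st[i,4]),c[i]) for i in range(1,n)],key=lambda t:-t[0])
def tool(s,d): # world shift -> tool axes
    return R.from_rotvec(s["tcp_rot"]).inv().apply(d)
E
python3 - <<'E'
from h import *
np.set_printoptions(precision=4,suppress=True)
t=viewer.read_camera("top"); sd=viewer.read_camera("side")
for n,p,b in (("top",t,(300,100,385,185)),("side",sd,(175,115,265,165))):
    for c,lo,hi in (("white",(0,0,170),(180,50,255)),("green",(45,120,60),(80,255,255)),("red",(0,140,100),(8,255,255)),("blue",(100,120,120),(120,255,255))):
        r=[x for x in colour(p["image"],lo,hi,b) if x[0]>30]
        print(n,c,[(a,q,plane(p,q,.093)[:2]) for a,q in r[:3]])
pt=lambda p,l:viewer.spot_point(p,l)[0]["point"]
print("cap",plane(t,pt(t,"cap"),0),plane(sd,pt(sd,"cap"),0))
for l,z in (("nest_hole0",.03),("nest",0),("tester",0)): print(l,plane(t,pt(t,l),z),plane(sd,pt(sd,l),z))
print("lever",plane(t,(153,193),0),plane(sd,(222,347),0),"tip",plane(t,(142,202),.101),plane(sd,(239,323),.101))
print("spool",plane(t,(142,152),.05))
print("reject",plane(t,(290,212),.075), "turq tip",plane(t,(262,151),.101),"tape",plane(t,(191,220),.02))
E
```

```text
top white [(1316, array([365.3701, 117.3343]), array([ 0.6933, -0.2637])), (852, array([318.6772, 174.2465]), array([ 0.5336, -0.1237])), (107, array([314.7477, 118.3645]), array([ 0.6954, -0.1199]))]
top green [(166, array([332.8434, 133.6386]), array([ 0.649 , -0.1691]))]
top red [(155, array([349.4387, 149.7097]), array([ 0.6009, -0.2134]))]
top blue [(147, array([366.5102, 166.    ]), array([ 0.5527, -0.2585])), (54, array([340.5   , 113.8704]), array([ 0.706 , -0.1938]))]
side white [(905, array([229.5448, 150.5514]), array([ 0.5766, -0.1353])), (155, array([184.8194, 149.7742]), array([ 0.6926, -0.1196])), (82, array([257.061, 162.   ]), array([ 0.499 , -0.1007]))]
side green [(195, array([206.3846, 141.0103]), array([ 0.6449, -0.1653]))]
side red [(182, array([226.956 , 132.5385]), array([ 0.5975, -0.2114]))]
side blue [(164, array([246.8354, 124.689 ]), array([ 0.5493, -0.2563]))]
cap [0.43   0.1205 0.    ] [0.4262 0.1286 0.    ]
nest_hole0 [0.6029 0.1992 0.03  ] [0.604  0.2062 0.03  ]Traceback (most recent call last):
  File "<stdin>", line 10, in <module>
  File "<stdin>", line 8, in <lambda>
IndexError: list index out of range
```

Emit:
step_arm(series=[0.0, 0.0, -0.05, 0, 0.194, -0.274, -0.06, -0.38, 0.194, -0.274, -0.06, -0.38, 0.194, -0.274, -0.06, -0.38, 0.194, -0.274, -0.06, -0.38, 0.194, -0.274, -0.06, -0.38, 0.194, -0.274, -0.06, -0.38, 0.194, -0.274, -0.06, -0.38], gripper=1.0)

```text
time: 2.85
tool_pos: [0.3295, -0.2989, 0.2918]
tcp_rot: [2.914, 1.17, 0.001]
wrist_force: [0.2, -1.1, 0.4]
width: 0.999
grip_force: 0.0
```

Emit:
step_arm(series=[0.388, -0.015, 0.07, 0, 0.388, -0.015, 0.07, 0, 0.388, -0.015, 0.07, 0, 0.388, -0.015, 0.07, 0, 0.388, -0.015, 0.07, 0, 0.388, -0.015, 0.07, 0, 0.388, -0.015, 0.07, 0, 0.388, -0.015, 0.07, 0])

```text
time: 3.85
tool_pos: [0.6003, -0.022, 0.2202]
tcp_rot: [-2.916, -1.168, 0.003]
wrist_force: [-0.1, -0.4, -0.6]
width: 1.0
grip_force: 0.0
```

```bash
python3 - <<'E'
from h import *
np.set_printoptions(precision=4,suppress=True)
s=monitor.read_state(); p=viewer.read_camera("wrist"); print(s["tool_pos"],s["q"],p["hand_eye"],p["intrinsics"][0])
cv2.imwrite("pics/w1.png",p["image"][:,:,::-1])
for l in ("white_top","green_top","red_top","blue_top"):
    for d in viewer.spot_point(p,l)[:2]: print(l,d["score"],d["point"],plane(p,d["point"],.093,s))
E
```

```text
[ 0.6003 -0.022   0.2202] [-0.0777  0.1331  1.78   -0.0007  1.2303  0.7314] [[ 0.0003  0.9564  0.2921  0.0737]
 [ 1.      0.     -0.0013  0.0007]
 [-0.0012  0.2921 -0.9564 -0.1419]
 [ 0.      0.      0.      1.    ]] [338.646    0.     253.2142]
white_top 0.94 [422.3, 184.8] [ 0.6972 -0.1233  0.093 ]
green_top 0.9 [410.0, 259.7] [ 0.6471 -0.1701  0.093 ]
```

View pics/w1.png

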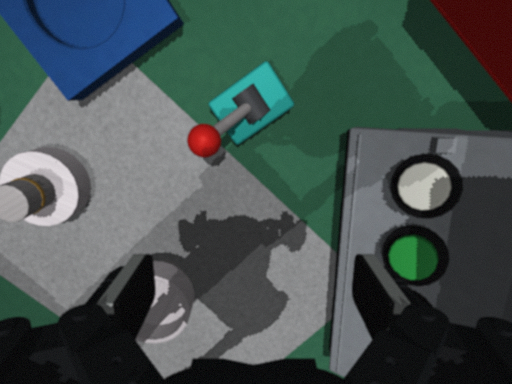

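Emit:
step_arm(series=[0, 0.03, 0.053, 0, 0, 0.06, 0.106, 0, 0, 0.06, 0.106, 0, 0, 0.0685, 0.118, 0, 0, 0.077, 0.1305, 0, 0, 0.077, 0.1305, 0])

```text
time: 4.85
tool_pos: [0.6532, -0.0778, 0.0911]
tcp_rot: [2.917, 1.166, 0.001]
wrist_force: [-0.1, 0.3, 0.5]
width: 1.001
grip_force: 0.0
```

```bash
python3 - <<'E'
from h import *
s=monitor.read_state(); p=viewer.read_camera("wrist"); q=viewer.read_camera("side"); print(s["tool_pos"],s["wrist_force"])
a=p["image"][100:384,200:512]; b=cv2.resize(q["image"][60:180,130:270],None,fx=2.4,fy=2.4)[:284]
cv2.imwrite("pics/w2.png",np.hstack([a,b])[:,:,::-1])
E
```

```text
[ 0.65315893 -0.07782714  0.09113537] [-0.10457093  0.30469241  0.47093975]
```

View pics/w2.png

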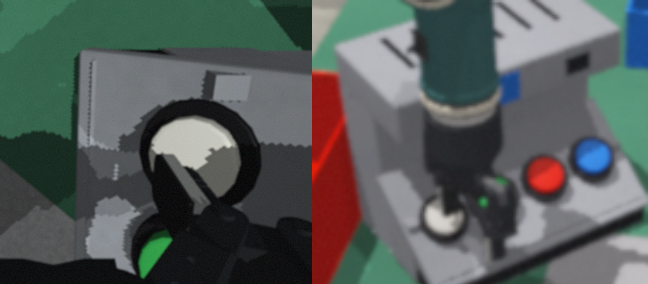

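The open finger sits over the white key (crop px 190,165) and clear of the head. Next I press along the key axis.

Emit:
step_arm(series=[0, 0.0035, 0.005, 0, 0, 0.007, 0.01, 0, 0, 0.007, 0.01, 0])

```text
time: 5.32
tool_pos: [0.6555, -0.0809, 0.0794]
tcp_rot: [-2.913, -1.165, 0.006]
wrist_force: [-4.0, 5.2, -0.5]
width: 1.002
grip_force: 0.0
```

```bash
python3 - <<'E'
from h import *
s=monitor.read_state(); p=viewer.read_camera("wrist"); q=viewer.read_camera("side"); print(s["tool_pos"],s["wrist_force"],s["torque"])
a=cv2.resize(p["image"][130:384,280:512],None,fx=1.6,fy=1.6); b=cv2.resize(q["image"][90:180,150:250],None,fx=4.5,fy=4.5,interpolation=cv2.INTER_CUBIC)[:406]
b=np.pad(b[:405],((0,max(0,a.shape[0]-405)),(0,0),(0,0)))
cv2.imwrite("pics/w3.png",np.hstack([a,b[:a.shape[0]]])[:,:,::-1][:,:800])
E
```

```text
[ 0.65546412 -0.08088889  0.07940404] [-4.00200247  5.2286518  -0.51818771] [ 0.31853988  0.31305403 -0.02751556]
```

View pics/w3.png

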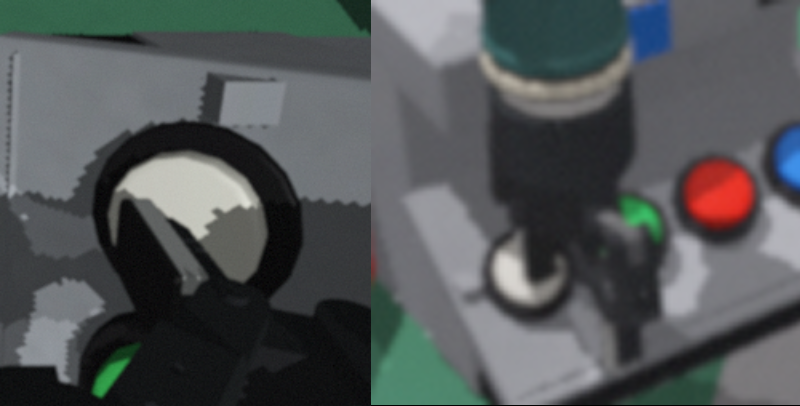

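Emit:
step_arm(series=[0, 0, 0, 0, 0, 0, 0, 0])

```text
time: 5.68
tool_pos: [0.6555, -0.0809, 0.0794]
tcp_rot: [-2.913, -1.165, 0.006]
wrist_force: [-4.8, 4.2, -0.5]
width: 1.004
grip_force: 0.0
```

```bash
python3 - <<'E'
from h import *
np.set_printoptions(precision=4,suppress=True)
s=monitor.read_state(); print(s)
E
```

```text
{'time': 5.675, 'q': array([-0.1613,  0.3662,  1.7664,  0.0017,  1.0143,  0.6475]), 'joint_vel': array([ 0.0008, -0.0004,  0.0009, -0.0005, -0.0009,  0.0003]), 'joint_torque': array([ -2.7382, -53.2861, -35.5691,  -0.8453,  -1.2557,  -0.06  ]), 'tool_pos': array([ 0.6555, -0.0809,  0.0794]), 'tcp_rot': array([-2.9132, -1.1654,  0.0059]), 'wrist_force': array([-4.8316,  4.2015, -0.5319]), 'torque': array([ 0.2978,  0.3355, -0.0574]), 'grip_force': 0.0, 'width': 1.003696903027189}
```

Contact analysis: the force is purely horizontal and acts well above the fingertips, so the gripper's linkage is touching the display head. I back off a little and press the front half of the key straight down.

Emit:
step_arm(series=[0, -0.005, 0, 0, 0, -0.005, 0, 0, 0, -0.005, 0.004, 0, 0, -0.005, 0.006, 0, 0, -0.005, 0.006, 0])

```text
time: 6.3
tool_pos: [0.6541, -0.0791, 0.0744]
tcp_rot: [-2.917, -1.166, 0.001]
wrist_force: [0.1, -0.0, 0.5]
width: 1.0
grip_force: 0.0
```

Emit:
step_arm(series=[0, 0, 0.002, 0, 0, 0, 0.004, 0, 0, 0, 0.004, 0])

```text
time: 6.68
tool_pos: [0.6548, -0.0791, 0.0712]
tcp_rot: [2.917, 1.166, 0.001]
wrist_force: [-0.1, -0.4, 2.7]
width: 0.999
grip_force: 1.1
```

Emit:
step_arm(series=[0, 0, 0.003, 0, 0, 0, 0.005, 0, 0, 0, 0.005, 0])

```text
time: 7.05
tool_pos: [0.6549, -0.079, 0.0662]
tcp_rot: [2.916, 1.166, 0.002]
wrist_force: [0.2, 1.1, 5.4]
width: 1.003
grip_force: 2.2
```

Emit:
step_arm(series=[0, 0, 0.003, 0, 0, 0, 0.006, 0, 0, 0, 0.006, 0])

```text
time: 7.42
tool_pos: [0.6556, -0.0793, 0.0644]
tcp_rot: [2.915, 1.165, 0.004]
wrist_force: [-9.4, 2.3, 22.0]
width: 0.997
grip_force: 11.0
```

Emit:
step_arm(series=[0, -0.001, -0.01, 0, 0, -0.015, -0.04, 0, 0, -0.04, -0.09, 0, 0, -0.07, -0.14, 0, -0.01, -0.13, -0.15, 0, -0.02, -0.19, -0.15, 0, -0.022, -0.25, -0.145, 0, -0.022, -0.303, -0.136, 0])

```text
time: 8.43
tool_pos: [0.4272, 0.1262, 0.195]
tcp_rot: [-2.917, -1.165, 0.001]
wrist_force: [-0.3, 0.9, 0.7]
width: 1.001
grip_force: 0.0
```

Emit:
step_arm(series=[0, 0, 0, 0])

```text
time: 8.55
tool_pos: [0.4256, 0.1267, 0.1937]
tcp_rot: [-2.913, -1.172, 0.007]
wrist_force: [-0.2, -0.1, -0.1]
width: 1.002
grip_force: 0.0
```

```bash
python3 - <<'E'
from h import *
np.set_printoptions(precision=4,suppress=True)
s=monitor.read_state(); p=viewer.read_camera("wrist"); print(s["tool_pos"],s["tcp_rot"])
a=p["image"].copy()
for l in ("cap","nest_hole0"):
    for d in viewer.spot_point(p,l)[:2]:
        X=plane(p,d["point"],.03 if l!="cap" else 0,s); print(l,d,X,tool(s,X-s["tool_pos"])); 
        if l=="cap":
            for z,r in ((.075,.018),(.03,.04)):
                pts=np.array([proj(p,[X[0]+r*np.cos(t),X[1]+r*np.sin(t),z],s) for t in np.linspace(0,6.3,40)],np.int32); cv2.polylines(a,[pts],1,(255,0,255),1)
t=viewer.read_camera("side"); print([ (c,plane(t,c["point"],.093)) for l in("white_top",) for c in viewer.spot_point(t,l)[:1]])
cv2.imwrite("pics/c1.png",a[:,:,::-1])
E
```

```text
[0.4256 0.1267 0.1937] [-2.9134 -1.172   0.0066]
cap {'point': [264.0, 165.7], 'score': 0.8} [0.4347 0.1195 0.    ] [0.0022 0.0121 0.1937]
[({'point': [184.1, 149.5], 'score': 0.76}, array([ 0.6947, -0.1204,  0.093 ]))]
```

View pics/c1.png

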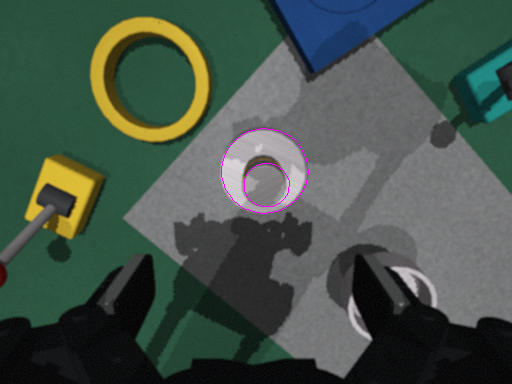

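The hub-up cap, centred at (264,170), matches the projected outlines closely. The reject is at lower right, (390,300), and clear of the fingers.

Emit:
step_arm(series=[0.002, 0.012, 0.03, 0, 0.002, 0.012, 0.08, 0, 0.002, 0.012, 0.125, 0, 0.002, 0.012, 0.152, 0, 0.002, 0.012, 0.155, 0, 0.002, 0.012, 0.155, 0])

```text
time: 9.55
tool_pos: [0.4404, 0.1176, 0.0414]
tcp_rot: [2.918, 1.165, 0.001]
wrist_force: [-0.3, 1.1, -0.9]
width: 0.999
grip_force: 0.0
```

Emit:
step_arm(series=[0, 0, 0, 0, 0, 0, 0, 0, 0, 0, 0, 0, 0, 0, 0, 0, 0, 0, 0, 0, 0, 0, 0, 0], gripper=0.2, newtons=60)

```text
time: 10.3
tool_pos: [0.4399, 0.1184, 0.042]
tcp_rot: [-2.917, -1.166, -0.003]
wrist_force: [-1.8, 0.4, 5.3]
width: 0.403
grip_force: 59.8
```

Emit:
step_arm(series=[0, 0, -0.04, 0, 0, 0, -0.08, 0, 0, 0, -0.11, 0, 0, 0, -0.11, 0])

```text
time: 10.8
tool_pos: [0.4412, 0.1184, 0.1533]
tcp_rot: [2.916, 1.166, 0.009]
wrist_force: [0.1, 0.1, -3.1]
width: 0.406
grip_force: 60.5
```

```bash
python3 - <<'E'
from h import *
np.set_printoptions(precision=4,suppress=True)
s=monitor.read_state(); p=viewer.read_camera("wrist"); t=viewer.read_camera("top"); sd=viewer.read_camera("side"); print(s["tool_pos"],s["width"],s["wrist_force"])
a=p["image"].copy(); H=p["hand_eye"]
def ring(c,z,r,col):
    pts=[]
    for th in np.linspace(0,6.28,60):
        q=np.linalg.inv(H)@[c[0]+r*np.cos(th),c[1]+r*np.sin(th),z,1]; u=p["intrinsics"]@[q[0],-q[1],-q[2]]; pts.append(u[:2]/u[2])
    cv2.polylines(a,[np.array(pts,np.int32)],1,col,1)
ring((-.0028,0),.0119,.04,(255,0,255)); ring((0,0),.0119,.04,(0,255,0))
for n,q in (("w",p),("top",t),("side",sd)):
    for d in viewer.spot_point(q,"nest_hole0")[:2]:
        X=plane(q,d["point"],.03,s); print(n,d,X)
for d in viewer.spot_point(p,"cap")[:1]: print(d,tool(s,plane(p,d["point"],s["tool_pos"][2]-.042,s)-s["tool_pos"]))
m=colour(t["image"],(100,120,60),(125,255,200),(170,120,250,200))[:2]; print(m)
cv2.imwrite("pics/c2.png",a[:,:,::-1])
E
```

```text
[0.4412 0.1184 0.1533] 0.40580813543173005 [ 0.1082  0.1111 -3.0977]
top {'point': [205.5, 159.3], 'score': 0.92} [0.6006 0.2037 0.03  ]
side {'point': [190.4, 266.3], 'score': 0.64} [0.6051 0.2036 0.03  ]
{'point': [255.2, 228.2], 'score': 0.86} [-0.0027  0.0021  0.042 ]
[(1537, array([205.5055, 153.9388]))]
```

View pics/c2.png

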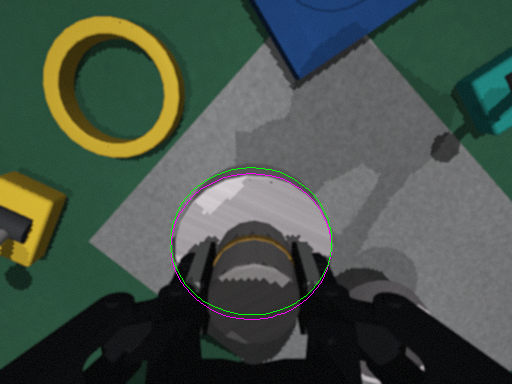

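Emit:
step_arm(series=[0.03, 0.017, -0.01, 0, 0.06, 0.034, -0.02, 0, 0.086, 0.05, -0.03, 0, 0.086, 0.05, -0.03, 0, 0.086, 0.05, -0.03, 0])

```text
time: 11.78
tool_pos: [0.5348, 0.1408, 0.1794]
tcp_rot: [-2.917, -1.166, 0.005]
wrist_force: [-1.3, 0.8, -3.2]
width: 0.402
grip_force: 60.7
```

```bash
python3 - <<'E'
from h import *
np.set_printoptions(precision=4,suppress=True)
s=monitor.read_state(); p=viewer.read_camera("wrist"); print(s["tool_pos"],s["width"])
a=p["image"].copy()
g=cv2.Canny(cv2.cvtColor(a,cv2.COLOR_RGB2GRAY),40,90)
D=cv2.distanceTransform(255-g,cv2.DIST_L2,3); D=np.minimum(D,8)
th=np.linspace(0,2*np.pi,180,endpoint=False)
d=viewer.spot_point(p,"nest_hole0"); X0=plane(p,d[0]["point"],.03,s) if d else np.array([.603,.2035,.03]); print(d[:1],X0)
def cost(c):
    v=np.array([proj(p,[c[0]+.0435*np.cos(t),c[1]+.0435*np.sin(t),.03],s) for t in th]).round().astype(int)
    v[:,0]=v[:,0].clip(0,511); v[:,1]=v[:,1].clip(0,383); return D[v[:,1],v[:,0]].mean(), v
best=min(((cost((X0[0]+i*.001,X0[1]+j*.001))[0],X0[0]+i*.001,X0[1]+j*.001) for i in range(-10,11) for j in range(-10,11)))
print(best,"shift tool",tool(s,np.array([best[1],best[2],.03])-s["tool_pos"]))
cv2.polylines(a,[cost(best[1:])[1].astype(np.int32)],1,(255,255,0),1); cv2.imwrite("pics/n1.png",a[:,:,::-1])
E
```

```text
[0.5348 0.1408 0.1794] 0.4024199574773686
[{'point': [258.9, 72.8], 'score': 0.84}] [0.6023 0.1975 0.03  ]
(np.float32(0.5650806), np.float64(0.6052819634534297), np.float64(0.20049585891157684)) shift tool [0.0926 0.0056 0.1492]
```

View pics/n1.png

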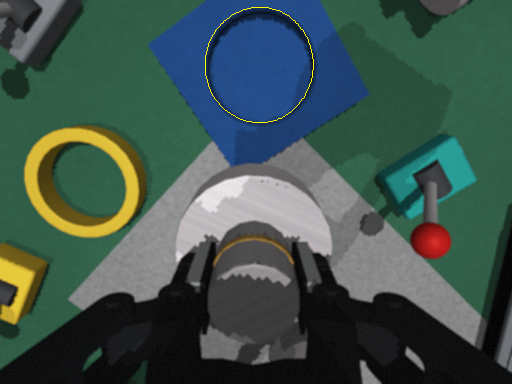

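Emit:
step_arm(series=[0.04, 0.002, 0, 0, 0.08, 0.004, 0.02, 0, 0.095, 0.005, 0.06, 0, 0.095, 0.005, 0.095, 0, 0.095, 0.005, 0.095, 0, 0.095, 0.005, 0.095, 0])

```text
time: 12.62
tool_pos: [0.6083, 0.2029, 0.0868]
tcp_rot: [2.917, 1.166, 0.001]
wrist_force: [0.1, -0.1, -2.6]
width: 0.409
grip_force: 60.7
```

```bash
python3 - <<'E'
from h import *
np.set_printoptions(precision=4,suppress=True)
s=monitor.read_state(); print(s["tool_pos"],s["tcp_rot"],tool(s,np.array([.6071,.2032,.077])-s["tool_pos"]))
E
```

```text
[0.6083 0.2029 0.0868] [2.917  1.1663 0.0013] [-0.0007 -0.0011  0.0098]
```

Emit:
step_arm(series=[-0.0007, -0.001, 0.008, 0, -0.0007, -0.001, 0.014, 0, -0.0007, -0.001, 0.02, 0, -0.0007, -0.001, 0.023, 0, -0.0007, -0.001, 0.023, 0])

```text
time: 13.25
tool_pos: [0.6067, 0.2031, 0.0623]
tcp_rot: [-2.917, -1.166, 0.001]
wrist_force: [-0.6, -0.5, -3.4]
width: 0.405
grip_force: 60.7
```

Free inside the pocket (rim at about 0.020); lower to seat it.

Emit:
step_arm(series=[0, 0, 0.003, 0, 0, 0, 0.005, 0, 0, 0, 0.006, 0, 0, 0, 0.006, 0])

```text
time: 13.75
tool_pos: [0.6071, 0.2032, 0.058]
tcp_rot: [2.917, 1.166, 0.0]
wrist_force: [-3.4, -0.6, 4.8]
width: 0.4
grip_force: 61.8
```

Emit:
step_arm(series=[0, 0, 0, 0, 0, 0, 0, 0, 0, 0, 0, 0, 0, 0, 0, 0, 0, 0, 0, 0, 0, 0, 0, 0], gripper=1.0)

```text
time: 14.5
tool_pos: [0.6069, 0.2032, 0.0567]
tcp_rot: [-2.917, -1.167, 0.0]
wrist_force: [-0.4, -0.8, -0.1]
width: 1.001
grip_force: 0.0
```

Emit:
step_arm(series=[0, 0, -0.02, 0, 0, 0, -0.06, 0, 0, 0, -0.12, 0, 0, 0, -0.14, 0, 0, 0, -0.14, 0])

```text
time: 15.12
tool_pos: [0.6087, 0.2037, 0.2005]
tcp_rot: [2.916, 1.166, 0.01]
wrist_force: [-0.1, -0.2, 0.5]
width: 0.999
grip_force: 0.0
```

```bash
python3 - <<'E'
from h import *
np.set_printoptions(precision=4,suppress=True)
s=monitor.read_state(); p=viewer.read_camera("wrist"); print(s["tool_pos"],s["width"])
a=p["image"].copy()
for c in ((.6045,.201),(.6052,.2005)):
  for z,r in ((.016+.075,.018),(.046,.04)):
    cv2.polylines(a,[np.array([proj(p,[c[0]+r*np.cos(t),c[1]+r*np.sin(t),z],s) for t in np.linspace(0,6.3,50)],np.int32)],1,(255,0,255),1)
  break
cv2.imwrite("pics/n2.png",a[:,:,::-1])
E
```

```text
[0.6087 0.2037 0.2005] 0.9990564400406934
```

View pics/n2.png

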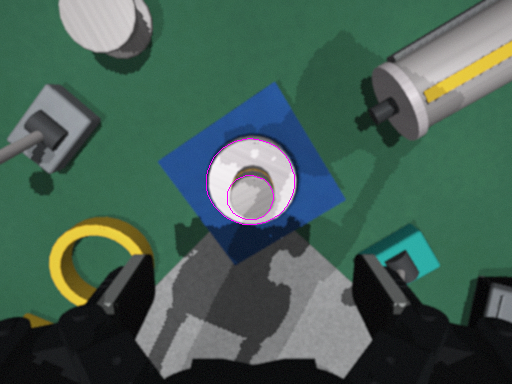

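The cap sits home: its outlines at (251,180) match those predicted for a seated cap. Next is the blue key.

Emit:
step_arm(series=[-0.045, 0.021, 0, 0, -0.09, 0.043, 0, 0, -0.135, 0.064, 0, 0, -0.18, 0.086, 0, 0, -0.226, 0.107, 0, 0, -0.271, 0.129, 0, 0, -0.316, 0.15, 0, 0, -0.361, 0.172, 0, 0])

```text
time: 16.18
tool_pos: [0.4615, -0.1709, 0.1939]
tcp_rot: [-2.914, -1.165, 0.006]
wrist_force: [-0.0, -0.5, -0.5]
width: 1.0
grip_force: 0.0
```

Emit:
step_arm(series=[0, 0, 0, 0, 0, 0, 0, 0])

```text
time: 16.42
tool_pos: [0.463, -0.1696, 0.1949]
tcp_rot: [-2.915, -1.164, 0.003]
wrist_force: [0.1, 0.4, 0.2]
width: 1.0
grip_force: 0.0
```

```bash
python3 - <<'E'
from h import *
np.set_printoptions(precision=4,suppress=True)
s=monitor.read_state(); p=viewer.read_camera("wrist"); print(s["tool_pos"],s["tcp_rot"],tool(s,np.array([.5119,-.2167,.085])-s["tool_pos"]))
for l in ("red_top","blue_top","green_top"):
    for d in viewer.spot_point(p,l)[:1]: print(l,d,plane(p,d["point"],.093,s))
E
```

```text
[ 0.463  -0.1696  0.1949] [-2.9149 -1.1638  0.0033] [0.0031 0.0682 0.1096]
red_top {'point': [432.8, 99.3], 'score': 0.83} [ 0.5988 -0.213   0.093 ]
blue_top {'point': [423.0, 187.4], 'score': 0.82} [ 0.5546 -0.2584  0.093 ]
```

Emit:
step_arm(series=[0.002, 0.02, 0.05, 0, 0.004, 0.045, 0.085, 0, 0.004, 0.06, 0.105, 0, 0.004, 0.067, 0.115, 0, 0.004, 0.067, 0.12, 0, 0.004, 0.067, 0.12, 0])

```text
time: 17.38
tool_pos: [0.5133, -0.2156, 0.0771]
tcp_rot: [2.916, 1.167, 0.0]
wrist_force: [-0.1, -0.0, -0.0]
width: 1.0
grip_force: 0.0
```

Emit:
step_arm(series=[0, 0, 0.004, 0, 0, 0, 0.008, 0, 0, 0, 0.01, 0, 0, 0, 0.01, 0])

```text
time: 17.88
tool_pos: [0.5142, -0.2165, 0.0677]
tcp_rot: [2.915, 1.166, 0.003]
wrist_force: [-0.7, -0.3, 5.2]
width: 0.998
grip_force: 2.3
```

Emit:
step_arm(series=[0, 0, 0.003, 0, 0, 0, 0.006, 0, 0, 0, 0.006, 0])

```text
time: 18.25
tool_pos: [0.5149, -0.217, 0.066]
tcp_rot: [2.914, 1.165, 0.004]
wrist_force: [-11.4, 5.9, 30.2]
width: 0.998
grip_force: 14.8
```

Emit:
step_arm(series=[0, -0.001, -0.012, 0, 0, -0.02, -0.05, 0, 0, -0.05, -0.1, 0, 0, -0.09, -0.15, 0, 0, -0.13, -0.17, 0, 0, -0.13, -0.17, 0])

```text
time: 19.0
tool_pos: [0.4232, -0.121, 0.2327]
tcp_rot: [2.914, 1.168, 0.005]
wrist_force: [0.2, 0.2, 0.8]
width: 1.001
grip_force: 0.0
```

```bash
python3 - <<'E'
from h import *
np.set_printoptions(precision=4,suppress=True)
t=viewer.read_camera("top"); sd=viewer.read_camera("side"); print(monitor.read_state()["tool_pos"])
for n,p in (("t",t),("s",sd)):
    for l,z in (("lever_base",0),("lever_tip",.101),("spool",0),("reject",0)):
        print(n,l,[(np.round(d["point"],1),round(d["score"],2),plane(p,d["point"],z)[:2]) for d in viewer.spot_point(p,l)[:4]])
for p,b in ((t,(125,185,160,215)),(sd,(225,310,260,335))): print([(a,q,plane(p,q,.098)) for a,q in colour(p["image"],(0,150,90),(8,255,255),b)[:1]])
E
```

```text
[ 0.4234 -0.1219  0.2304]
t lever_base [(array([153.8, 193.2]), 0.8, array([0.5073, 0.3674])), (array([265.5, 145.6]), 0.61, array([0.6437, 0.0231])), (array([197.6, 269.5]), 0.6, array([0.2747, 0.236 ]))]
t lever_tip [(array([192.8, 286.1]), 0.64, array([0.2361, 0.2318])), (array([259.9, 150.9]), 0.62, array([0.6041, 0.0391])), (array([139.4, 201. ]), 0.61, array([0.4729, 0.3792])), (array([205.3, 155.5]), 0.38, array([0.5961, 0.1933]))]
t spool [(array([144.1, 154. ]), 0.66, array([0.63  , 0.3977]))]
t reject [(array([288.8, 213.3]), 0.92, array([ 0.4335, -0.0405])), (array([349.7, 146.6]), 0.26, array([ 0.6318, -0.2339]))]
s lever_base [(array([339.6, 311.9]), 0.92, array([0.2709, 0.2521])), (array([221.8, 344.8]), 0.91, array([0.5046, 0.364 ])), (array([192.2, 215.2]), 0.85, array([0.646 , 0.0227]))]
s lever_tip [(array([239.7, 320.5]), 0.69, array([0.4675, 0.3653])), (array([204.7, 193.7]), 0.65, array([0.6038, 0.0429])), (array([363.4, 279.4]), 0.59, array([0.2372, 0.2363]))]
s spool [(array([161.8, 347.8]), 0.68, array([0.6214, 0.3878]))]
s reject [(array([279.6, 208.3]), 0.88, array([ 0.4295, -0.0361]))]
[(40, array([141.325, 202.025]), array([0.4702, 0.3747, 0.098 ]))]
[(138, array([239.8261, 321.8551]), array([0.4671, 0.3663, 0.098 ]))]
```

Emit:
step_arm(series=[0.04, -0.04, 0, -0.1, 0.08, -0.08, 0, -0.2, 0.12, -0.12, 0.005, -0.32, 0.16, -0.16, 0.01, -0.44, 0.2, -0.2, 0.02, -0.56, 0.24, -0.24, 0.03, -0.68, 0.28, -0.28, 0.03, -0.8, 0.297, -0.3, 0.03, -0.807], gripper=0.0)

```text
time: 20.5
tool_pos: [0.4317, 0.3029, 0.2002]
tcp_rot: [-2.221, -2.222, 0.0]
wrist_force: [0.0, -1.0, 0.1]
width: -0.0
grip_force: 0.0
```

Emit:
step_arm(series=[0, 0, 0, 0, 0, 0, 0, 0])

```text
time: 20.75
tool_pos: [0.4318, 0.2994, 0.2004]
tcp_rot: [2.225, 2.218, -0.002]
wrist_force: [-0.5, -0.1, -0.2]
width: -0.001
grip_force: 0.0
```

```bash
python3 - <<'E'
from h import *
np.set_printoptions(precision=4,suppress=True)
s=monitor.read_state(); p=viewer.read_camera("wrist"); M=R.from_rotvec(s["tcp_rot"]).as_matrix(); print(s["tool_pos"],s["width"],M[:,1])
for l,z in (("lever_base",0),("lever_tip",.101)):
    print(l,[(d,plane(p,d["point"],z,s)) for d in viewer.spot_point(p,l)[:3]])
print([(a,q,plane(p,q,.098,s)) for a,q in colour(p["image"],(0,150,70),(8,255,255))[:2]])
cv2.imwrite("pics/l1.png",p["image"][:,:,::-1])
E
```

```text
[0.4318 0.2994 0.2004] -0.0013123228217393117 [ 1.     -0.0031 -0.0007]
lever_base [({'point': [109.9, 217.9], 'score': 0.81}, array([0.277 , 0.2424, 0.    ])), ({'point': [335.8, 96.1], 'score': 0.6}, array([0.5121, 0.368 , 0.    ]))]
lever_tip [({'point': [9.5, 275.2], 'score': 0.87}, array([0.2358, 0.232 , 0.101 ])), ({'point': [310.2, 95.8], 'score': 0.57}, array([0.471 , 0.3697, 0.101 ]))]
[(1128, array([307.9229,  97.5151]), array([0.4699, 0.3685, 0.098 ])), (673, array([ 10.9331, 275.0089]), array([0.2346, 0.2304, 0.098 ]))]
```

View pics/l1.png

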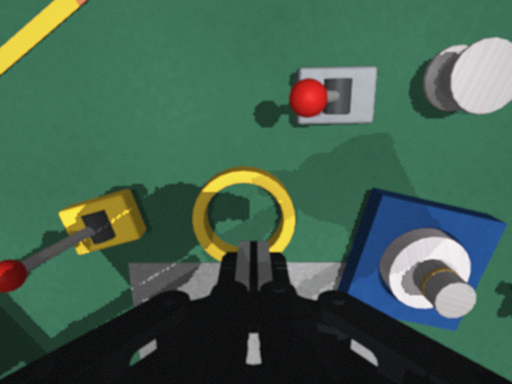

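Emit:
step_arm(series=[0.035, -0.012, 0.02, 0, 0.069, -0.024, 0.06, 0, 0.069, -0.024, 0.12, 0, 0.069, -0.024, 0.142, 0, 0.069, -0.024, 0.142, 0])

```text
time: 21.52
tool_pos: [0.4066, 0.367, 0.0565]
tcp_rot: [-2.226, -2.216, 0.008]
wrist_force: [0.9, -1.0, 0.1]
width: 0.001
grip_force: 0.0
```

Emit:
step_arm(series=[0, 0.025, 0, 0, 0, 0.04, 0, 0, 0, 0.055, 0, 0, 0, 0.07, 0, 0, 0, 0.085, 0, 0, 0, 0.095, 0, 0, 0, 0.095, 0, 0])

```text
time: 22.4
tool_pos: [0.5036, 0.3685, 0.0583]
tcp_rot: [2.226, 2.217, -0.001]
wrist_force: [0.5, -1.0, -0.1]
width: 0.001
grip_force: 0.0
```

Emit:
step_arm(series=[0, 0.005, 0, 0, 0, 0.009, 0, 0, 0, 0.009, 0, 0])

```text
time: 22.78
tool_pos: [0.5078, 0.3687, 0.058]
tcp_rot: [-2.221, -2.215, 0.011]
wrist_force: [-12.2, 1.5, 5.4]
width: -0.003
grip_force: 3.8
```

```bash
python3 - <<'E'
from h import *
np.set_printoptions(precision=4,suppress=True)
s=monitor.read_state(); print(s["tool_pos"],s["wrist_force"])
for n,b in (("side",(170,300,250,345)),("top",(120,160,190,215))):
    p=viewer.read_camera(n); print(n,[(a,q,plane(p,q,.098)) for a,q in colour(p["image"],(0,150,90),(8,255,255),b)[:2]])
E
```

```text
[0.5078 0.3687 0.058 ] [-12.2451   1.5285   5.4165]
side [(64, array([194.5938, 319.8906]), array([0.551 , 0.3746, 0.098 ]))]
top []
```

Emit:
step_arm(series=[0, 0.004, 0, 0, 0, 0.008, 0, 0, 0, 0.008, 0, 0])

```text
time: 23.25
tool_pos: [0.5083, 0.3688, 0.058]
tcp_rot: [-2.216, -2.21, 0.029]
wrist_force: [-34.0, 1.3, 19.8]
width: -0.001
grip_force: 12.5
```

Emit:
step_arm(series=[0, -0.02, 0, 0, 0, -0.05, 0, 0, 0, -0.07, -0.03, 0, 0, -0.07, -0.09, 0, 0, -0.07, -0.15, 0, 0, -0.07, -0.16, 0, 0, -0.07, -0.16, 0])

```text
time: 24.12
tool_pos: [0.4505, 0.3694, 0.2198]
tcp_rot: [2.224, 2.218, 0.004]
wrist_force: [0.1, 0.1, -0.4]
width: 0.001
grip_force: 0.0
```

```bash
python3 - <<'E'
from h import *
np.set_printoptions(precision=4,suppress=True)
s=monitor.read_state(); print(s["tool_pos"],tool(s,np.array([.5595,-.0743,.2])-s["tool_pos"]))
for n,b in (("side",(170,300,250,345)),("top",(120,160,190,215)),("wrist",None)):
    p=viewer.read_camera(n); print(n,[(a,q,plane(p,q,.098,s)) for a,q in colour(p["image"],(0,150,90),(8,255,255),b)[:2]])
E
```

```text
[0.4505 0.3694 0.2198] [-0.4434  0.1103  0.0194]
side [(140, array([196.2857, 317.4286]), array([0.549, 0.369, 0.098]))]
top [(46, array([141.7826, 172.9565]), array([0.5526, 0.3739, 0.098 ]))]
wrist [(812, array([383.4766, 186.4643]), array([0.5563, 0.3691, 0.098 ])), (734, array([ 16.0259, 334.3556]), array([0.2302, 0.2277, 0.098 ]))]
```

Emit:
step_arm(series=[-0.056, 0.014, 0, 0.1, -0.112, 0.028, 0, 0.2, -0.168, 0.042, 0, 0.3, -0.224, 0.056, 0, 0.42, -0.28, 0.07, 0, 0.54, -0.336, 0.084, 0, 0.66, -0.392, 0.098, 0.01, 0.78, -0.443, 0.11, 0.019, 0.807], gripper=1.0)

```text
time: 25.28
tool_pos: [0.5577, -0.0762, 0.1971]
tcp_rot: [-2.917, -1.162, 0.005]
wrist_force: [-0.2, 0.3, -0.2]
width: 1.002
grip_force: 0.0
```

Emit:
step_arm(series=[0, 0, 0, 0, 0, 0, 0, 0])

```text
time: 25.52
tool_pos: [0.5575, -0.074, 0.1978]
tcp_rot: [-2.915, -1.164, 0.005]
wrist_force: [-0.7, 0.2, -0.7]
width: 1.002
grip_force: 0.0
```

```bash
python3 - <<'E'
from h import *
np.set_printoptions(precision=4,suppress=True)
s=monitor.read_state(); p=viewer.read_camera("wrist"); print(s["tool_pos"],s["tcp_rot"],s["width"],tool(s,np.array([.608,-.1248,.08])-s["tool_pos"]))
for l in ("red_top","green_top","white_top"):
    for d in viewer.spot_point(p,l)[:1]: print(l,d,plane(p,d["point"],.093,s))
E
```

```text
[ 0.5575 -0.074   0.1978] [-2.9153 -1.1643  0.0046] 1.002135061613325 [0.0018 0.072  0.1175]
red_top {'point': [410.9, 268.7], 'score': 0.78} [ 0.5999 -0.2122  0.093 ]
green_top {'point': [424.6, 193.0], 'score': 0.94} [ 0.6477 -0.1689  0.093 ]
```

Emit:
step_arm(series=[0.001, 0.02, 0.05, 0, 0.001, 0.045, 0.085, 0, 0.001, 0.06, 0.108, 0, 0.001, 0.07, 0.118, 0, 0.001, 0.071, 0.122, 0, 0.001, 0.071, 0.122, 0])

```text
time: 26.48
tool_pos: [0.6087, -0.1245, 0.0786]
tcp_rot: [2.916, 1.167, 0.001]
wrist_force: [-0.7, -0.6, 0.8]
width: 0.995
grip_force: 0.0
```

Emit:
step_arm(series=[0, 0, 0.004, 0, 0, 0, 0.008, 0, 0, 0, 0.01, 0, 0, 0, 0.01, 0])

```text
time: 26.98
tool_pos: [0.6092, -0.1251, 0.0686]
tcp_rot: [2.916, 1.166, 0.002]
wrist_force: [-0.0, 0.2, 4.7]
width: 0.997
grip_force: 2.0
```

Emit:
step_arm(series=[0, 0, 0.003, 0, 0, 0, 0.006, 0, 0, 0, 0.008, 0, 0, 0, 0.008, 0])

```text
time: 27.48
tool_pos: [0.61, -0.1255, 0.0654]
tcp_rot: [2.915, 1.165, 0.004]
wrist_force: [-11.1, 3.8, 28.3]
width: 1.0
grip_force: 13.7
```

Bottomed like the others; retreat.

Emit:
step_arm(series=[0, -0.001, -0.014, 0, 0, -0.02, -0.05, 0, 0, -0.05, -0.1, 0, 0, -0.09, -0.14, 0, 0, -0.12, -0.16, 0, 0, -0.12, -0.16, 0, 0, -0.12, -0.16, 0])

```text
time: 28.35
tool_pos: [0.5253, -0.0383, 0.2187]
tcp_rot: [-2.917, -1.167, 0.002]
wrist_force: [0.9, -0.3, -0.7]
width: 1.001
grip_force: 0.0
```

```bash
python3 - <<'E'
from h import *
np.set_printoptions(precision=4,suppress=True)
s=monitor.read_state(); print(s["time"],s["tool_pos"],s["wrist_force"],np.abs(s["joint_vel"]).max())
p=viewer.read_camera("side")
for l,z in (("cap",.016),("white_top",.093),("blue_top",.093),("reject",0)):
    print(l,[(d["score"],plane(p,d["point"],z)) for d in viewer.spot_point(p,l)[:1]])
print(job.finish_job())
E
```

```text
28.35 [ 0.5253 -0.0383  0.2187] [ 0.861  -0.2519 -0.7142] 0.022323470234314233
cap [(0.75, array([0.601 , 0.1974, 0.016 ]))]
white_top [(0.69, array([ 0.6951, -0.1195,  0.093 ]))]
blue_top [(0.64, array([ 0.5551, -0.262 ,  0.093 ]))]
reject [(0.62, array([ 0.4264, -0.0392,  0.    ]))]
the job is handed in; nothing more can be done
None
```

I handed the job in at 28 s with every step done in the order asked: white key, cap seated in the nest, blue key, lever over to on, green key. The finish call gave no verdict, and key travel was judged from force and finger depth only. The moves allow no tilt, so I pressed the keys with a vertical open finger; on the white key's approach the gripper linkage lightly touched the display head (about 6 N).

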